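# Turn the back-to-front cutlery case in its drying sleeve

### The arm

A 6-joint arm with a two-finger parallel gripper is mounted at the origin on the work surface. World frame = base frame: x ahead of the robot, y to its left, z up, the work surface at z = 0. Lengths are in m, angles in rad, forces in N, time in s.
With the tool pointing down it reaches from about 0.35 to 0.8 m from the base axis. Payload 7.3 kg.
Tool frame: the origin (TCP) lies at the very end of the fingers, on their centre line; the grasp point (between the pads) lies bot.grasp_offset behind it (bot.grasp_offset is the distance from the TCP to the grasp point, in m); z points along the fingers, x is the direction in which the jaws open and shut, and the axes are right-handed (so a half turn about z gives the same grasp; the last joint's range is limited). The gripper opens to 85 mm and grips with 20 to 120 N. Pads are 22 mm wide; open, the fingers measure 114 mm over their backs; the gripper's body (76 mm by 85 mm) begins 54 mm behind the grasp point. The pads swing forward as they close: fully open they stand 13 mm farther back than shut.
Start: joints at [1.043, 0.342, 1.524, -0, 1.275, -0.146], TCP at [0.196, 0.487, 0.231] pointing down, gripper open.
Joint ranges: [-2.53, 2.53], [-0.77, 2.02], [0.04, 2.7], [-1, 4.14], [0.28, 2.66], [-3.11, 3.11]. Speed limits (rad/s): [2.57, 2.57, 3.14, 3.14, 3.14, 3.14].

### API

Orientations are given as a rotation vector (axis times angle).
In Python, from station import bot, imaging, workorder gives the robot as it stands.
- The arm moves only by the shell command python3 -m crank 'ROWS'. ROWS is JSON, a list of rows, each a list of 3 entries, a list of its own where there are three numbers: the shift along the tool's x, y, z each as a share of 0.025 m, from -1 to 1, then the turn, a rotation vector about the tool's x, y, z each as a share of 0.12 rad, from -1 to 1, then the gripper command: -1 is shut, 1 is fully open, values between are in proportion. In form: [[[x, y, z], [wx, wy, wz], grip], ...]. A call has 1 to 8 rows; each row shifts and turns the commanded pose from where the row before left it, along the tool's axes as they then stand; what a row does not reach is not made up. A row lasts 1/8 s, in which the tool goes at most 62.5 mm and 10.7 degrees, less where a joint would pass 70% of its speed; a pose out of reach is approached as far as the arm can. A call with a number of a shift or a turn outside -1 to 1 is refused whole. A call with a gripper value outside its range is refused whole. The fingers move at their own pace and stop on an object; the grip force is fixed at half the most. Time passes only in rows, so rows that do not move let the fingers close. It gives the time, the measured TCP pose, the force and the opening at its end, in the units of the state.
- bot.read_state(): the state, without advancing time (a new reading comes with each control period).
- imaging.snapshot(name): name is "side" or "top" or "wrist"; returns the picture (400x640x3 uint8, red, green, blue); there is no depth.
- imaging.get_calibration(name): a dict with "mtx" (3x3 intrinsics, pixels), "R" (3x3) and "t" (3): a world point X has camera coordinates R X + t; the wrist camera has in their place "tool_from_camera" (4x4, takes a point from camera to tool coordinates, whose origin is the TCP and whose axes are the tool frame's). Camera axes: x right, y down, z forward; pixel columns grow to the right and rows downward; lengths in m; the calibration is good to about 2 mm. The wrist camera is an equidistant fisheye: a pixel r from the principal point sees the ray r / f radians off the axis. A picture is of the moment at which its call begins: read the wrist's pose just before it. get_calibration takes no time and is no camera call.
- workorder.finish_job(): hands the job in, once; it reports no verdict.
The state is a dict: "time": time; "joints": joint angles; "qvel": joint speeds; "joint_torque": joint torques, N m; "ee_pos": TCP position; "orientation": TCP orientation; "wrist_force": force on the tool from outside, world axes, zero at the start; "wrist_torque": the same for the moment, N m; "width": finger opening in m.
Only numpy, scipy, OpenCV 4.12 (cv2) and the standard library are available. Lean on these libraries where they do the work, as an engineer would, in place of code of your own. Each camera call takes 0.05 s, during which the arm holds its last target.

### The job

The orange cutlery case has been put into its upright steel sleeve back to front, so its cream vented face is hidden against the closed wall. Lift it out of the top, turn it half round, and lower it fully home in the same sleeve, without dropping it in, so that the cream vented face shows through the sleeve's window (the side with the drip tongue). Leave the blue case as it is.

Things in the scene. Friction and masses are not known exactly. Their poses are not given: they have to be found in the camera images.
- orange_case_mid (a point): Centre (half-way up) of the orange cutlery case, a rigid plastic box standing upright, 30 mm thick (its x), 54 wide (its y), 150 tall (its z, up), about 0.15 kg. Its -x face is cream with eight dark vent slots; the top is cream along that side too. It stands with 3 mm play a side in its sleeve, its upper 76 mm above the rim. At the start it is turned half round relative to its sleeve.
- orange_case_vents (a point): The middle of the orange case's cream vented face: 15 mm from the case's centre along the case's -x; same axes as the case.
- orange_sleeve_mouth (a point): Centre of the mouth of the orange case's sleeve, at its rim, 80 mm above the counter. Steel, fixed, z up; cavity 36 mm (x) by 60 (y), floor 74 mm below this point: a seated case's centre is 1 mm above it. Walls 3 mm; the top 8 mm flare outwards as a funnel, outside about 57 by 81 mm. The window and a low drip tongue with a black pad at its foot are on the -x side; the +x wall is closed.
- blue_case_mid (a point): Centre (half-way up) of the blue cutlery case, the same size as the orange one, standing the right way round in a sleeve of its own; not to be moved.
Things that resemble listed ones, but are neither listed nor needed, are in the scene too. There is more than one size of the part that bears orange_case_mid; the job needs the middle-sized.

How it is judged:
By the outcome, as a careful person would: the job done as asked, in the order asked, and still so for the second after the job is handed in, with the robot touching nothing.
It also fails if it takes over 42 s, if anything falls off the work surface, if the arm or the gripper's body presses on something with over 40 N, if the wrist force passes 120 N, or if a joint passes its speed limit or range.

## Working session

There is one attempt and no reset: what is moved stays moved. The work goes in short steps, Python scripts to look and compute and a shell command to move; the robot and the scene stay as the last step left them, time stands still between calls to the robot, and variables do not carry over. Pictures are saved under pics/ and viewed, and the job is handed in when it is done.

```bash
ls; mkdir -p pics
python3 - <<'E'
from station import bot, imaging, workorder
import cv2
for n in ("side","top","wrist"):
    im=imaging.snapshot(n); cv2.imwrite(f"pics/{n}0.png",im[:,:,::-1])
    c=imaging.get_calibration(n); print(n,{k:v.tolist() if hasattr(v,'tolist') else v for k,v in c.items()})
print(bot.read_state(), bot.grasp_offset)
E
```

```text
pics
side {'mtx': [[435.80502417110927, 0.0, 316.9319575953196], [0.0, 435.80502417110927, 192.74162611174833], [0.0, 0.0, 1.0]], 'R': [[-0.9907804217892235, -0.13490093911195963, 0.012485688842850057], [-0.10715749378845175, 0.7239440552383134, -0.6814853457045746], [0.08289407291324892, -0.6765402733849752, -0.7317252429457629]], 't': [0.4998456114687411, 0.12468958249335396, 0.763153904537106]}
top {'mtx': [[468.32828407026136, 0.0, 311.53218570217695], [0.0, 468.32828407026136, 201.16530306811637], [0.0, 0.0, 1.0]], 'R': [[-0.0176841766840553, -0.999740982488364, -0.014326123977110135], [-0.9835998520170276, 0.019967366024513815, -0.17925578207166434], [0.1794954066462093, 0.010921182502069297, -0.9836981888596056]], 't': [0.02234876069851365, 0.5409601675449117, 0.7580434429148741]}
wrist {'mtx': [[309.70691628693146, 0.0, 322.22896892787986], [0.0, 309.70691628693146, 200.19392410325173], [0.0, 0.0, 1.0]], 'tool_from_camera': [[0.9999996856519208, 0.0007638416102161522, 0.00021270179340913286, 0.0007489710842190078], [-0.0007914337664860692, 0.9452352762180725, 0.3263887961090824, -0.08490047383692462], [4.8256105131274556e-05, -0.326388861848773, 0.9452355836152223, -0.14208493063608968], [0.0, 0.0, 0.0, 1.0]]}
{'time': 0.15, 'joints': array([ 1.04297519e+00,  3.42550210e-01,  1.52481769e+00, -1.13726702e-06,
        1.27535892e+00, -1.46004214e-01]), 'qvel': array([ 0.00027873,  0.00036381, -0.00334129, -0.00025348,  0.00066151,
        0.00105466]), 'joint_torque': array([ 1.21940331e-03, -4.33907676e+01, -2.46147072e+01, -1.38534238e-04,
        5.69320997e-03,  3.87056480e-05]), 'ee_pos': array([0.19544922, 0.4869422 , 0.23078505]), 'orientation': array([ 2.60219463e+00,  1.75928653e+00, -1.60436025e-03]), 'wrist_force': array([ 0.46785848, -0.00308135,  0.3951142 ]), 'wrist_torque': array([ 0.01502968,  0.03325174, -0.0283317 ]), 'width': 0.08511554288710509} 0.0187
```

View pics/side0.png

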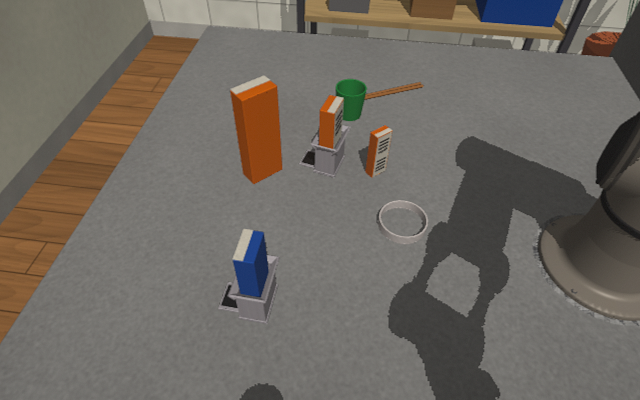

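View pics/top0.png

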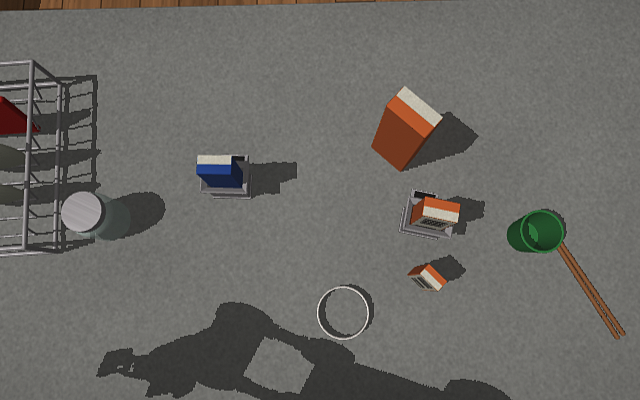

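View pics/wrist0.png

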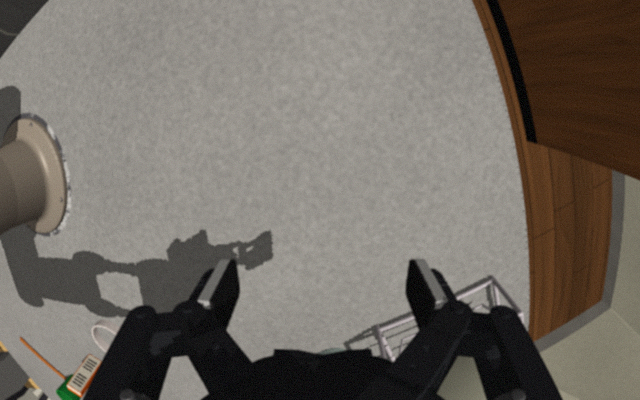

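Candidates for the orange case: the large one (side 257,130 / top 408,130), the one in the sleeve (side 330,122 / top 435,212) and the small loose one (side 378,150 / top 427,277). The middle-sized one, standing in the sleeve, is the target. I'll check it in a close crop.

Run:
```python
import cv2,numpy as np
a=cv2.imread("pics/top0.png")[175:255,385:480]; b=cv2.imread("pics/side0.png")[85:185,290:400]
a=cv2.resize(a,(0,0),fx=4.2,fy=5,interpolation=cv2.INTER_CUBIC) if 0 else cv2.resize(a,None,fx=4.2,fy=4.2,interpolation=cv2.INTER_CUBIC)
b=cv2.resize(b,None,fx=3.6,fy=3.6,interpolation=cv2.INTER_CUBIC)
h=max(a.shape[0],b.shape[0]); o=np.zeros((h,a.shape[1]+b.shape[1],3),np.uint8); o[:a.shape[0],:a.shape[1]]=a;o[:b.shape[0],a.shape[1]:]=b
print(o.shape,a.shape);cv2.imwrite("pics/crop1.png",o)
```

```text
(360, 795, 3) (336, 399, 3)
```

View pics/crop1.png

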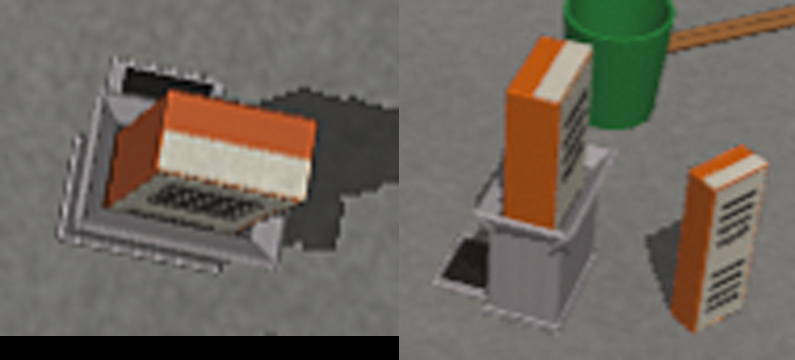

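The crop confirms it: the middle case is in the sleeve. Its cream face is toward the robot, and the tongue with its black pad is on the far (+x world) side. Next I'll measure the top face (z = 0.156) and the sleeve rim (z = 0.08).

```bash
cat > h.py <<'E'
import numpy as np,cv2
from station import bot,imaging
from scipy.spatial.transform import Rotation as Rn
def ray(n,uv,z):
    c=imaging.get_calibration(n);K,R,t=map(np.array,(c['mtx'],c['R'],c['t']))
    d=R.T@np.linalg.inv(K)@np.array([uv[0],uv[1],1.]);o=-R.T@t
    return o+d*(z-o[2])/d[2]
def proj(n,X):
    c=imaging.get_calibration(n);p=np.array(c['mtx'])@(np.array(c['R'])@X+np.array(c['t']));return p[:2]/p[2]
E
python3 - <<'E'
from h import *
im=cv2.imread("pics/top0.png"); hsv=cv2.cvtColor(im,cv2.COLOR_BGR2HSV)
for p in [(430,202),(416,208),(440,214),(402,225)]: print(p,hsv[p[1],p[0]])
side=cv2.imread("pics/side0.png");hs=cv2.cvtColor(side,cv2.COLOR_BGR2HSV)
for p in [(329,103),(325,130),(339,102),(336,120)]: print('s',p,hs[p[1],p[0]])
def px(u,v): return (385+(u+.5)/4.2-.5,175+(v+.5)/4.2-.5)
P=[ray("top",px(*q),.156)[:2] for q in [(168,90),(316,121),(306,203),(152,172)]]
P=np.array(P);print(P.round(4),P.mean(0))
print([np.linalg.norm(P[i]-P[(i+1)%4]).round(4) for i in range(4)])
for i in range(4): d=P[(i+1)%4]-P[i];print(np.degrees(np.arctan2(d[1],d[0])).round(1))
def ps(u,v): return (290+(u-399+.5)/3.6-.5,85+(v+.5)/3.6-.5)
Q=np.array([ray("side",ps(*q),.156)[:2] for q in [(541,36),(592,46),(558,104),(506,92)]]);print(Q.round(4),Q.mean(0))
print([np.linalg.norm(Q[i]-Q[(i+1)%4]).round(4) for i in range(4)])
# rim
R=np.array([ray("top",px(*q),.08)[:2] for q in [(102,94),(76,236),(278,265)]]);print('rim',R.round(4),(R[0]+R[2])/2)
E
```

```text
(430, 202) [  9 190 181]
(416, 208) [  9 181 110]
(440, 214) [ 24  28 189]
(402, 225) [15  7 78]
s (329, 103) [ 12 232 186]
s (325, 130) [ 12 220 145]
s (339, 102) [ 21  30 194]
s (336, 120) [20 28 83]
[[ 0.5261 -0.1576]
 [ 0.5139 -0.209 ]
 [ 0.4848 -0.2033]
 [ 0.4969 -0.1502]] [ 0.5054157  -0.18003978]
[np.float64(0.0528), np.float64(0.0296), np.float64(0.0545), np.float64(0.0302)]
-103.4
169.0
77.2
-14.2
[[ 0.5114 -0.2085]
 [ 0.4838 -0.2036]
 [ 0.496  -0.1509]
 [ 0.5233 -0.1568]] [ 0.5036468  -0.17996169]
[np.float64(0.0281), np.float64(0.0541), np.float64(0.0279), np.float64(0.0531)]
rim [[ 0.5394 -0.1494]
 [ 0.4834 -0.1363]
 [ 0.4706 -0.2136]] [ 0.50500769 -0.18152448]
```

The top and side views agree on the case centre (0.5045, -0.180) and a thickness axis at -12.5°. The rim centre is about (0.505, -0.1815). Now the obstacles.

Run:
```python
from h import *
def tri(a,b):
    # two-view
    A=[];
    o=[];
    M=np.zeros((3,3));v=np.zeros(3)
    for n,uv in (("top",a),("side",b)):
        p=ray(n,uv,0);q=ray(n,uv,.2);d=(q-p)/np.linalg.norm(q-p);P=np.eye(3)-np.outer(d,d);M+=P;v+=P@p
    return np.linalg.solve(M,v).round(3)
# big case top corners: side (232,93) (266,79) (278,84) (245,97): match to top (442,121),(403,87)
print('top corners', tri((403,87),(232,93)) , tri((442,119),(268,78)), tri((431,137),(279,86)))
print('alt', tri((442,119),(232,93)), tri((403,87),(268,78)))
for p in [(257,182),(282,168),(241,170)]: print('base side',ray("side",p,0).round(3))
print('base top',ray("top",(401,171),0).round(3),ray("top",(372,148),0).round(3))
print('small', ray("top",(427,290),0).round(3), ray("side",(375,177),0).round(3))
print('cup', ray("top",(520,245),0).round(3), ray("side",(350,118),0).round(3))
```

```text
top corners [ 0.677 -0.126  0.199] [ 0.625 -0.178  0.202] [ 0.601 -0.162  0.198]
alt [ 0.675 -0.193  0.145] [ 0.627 -0.112  0.255]
base side [ 0.643 -0.107  0.   ]
base side [ 0.6   -0.155  0.   ]
base side [ 0.684 -0.137  0.   ]
base top [ 0.603 -0.154  0.   ] [ 0.649 -0.102  0.   ]
small [ 0.387 -0.188  0.   ] [ 0.404 -0.157  0.   ]
cup [ 0.463 -0.359  0.   ] [ 0.472 -0.348  0.   ]
```

Nothing obstructs the area directly above the case. The large case is 0.2 m tall and its nearest corner is about 0.1 m away. I'll grip across the 54 mm width at yaw 77.5°, which keeps joint 6 within range through the half turn. First: align yaw, then travel above the case.

```bash
python3 -m crank '[[[0,0,0],[0,0,-0.7],1],[[0,0,0],[0,0,-0.67],1],[[-0.5,0.7,0],[0,0,0],1],[[-0.9,0.9,0],[0,0,0],1],[[-0.9,0.9,0],[0,0,0],1],[[-0.9,0.9,0],[0,0,0],1],[[-0.9,0.9,0],[0,0,0],1],[[-0.9,0.9,0],[0,0,0],1]]'
python3 -m crank '[[[-0.98,0.75,0],[0,0,0],1],[[-0.98,0.75,0],[0,0,0],1],[[-0.98,0.75,0],[0,0,0],1],[[-0.98,0.75,0],[0,0,0],1],[[-0.98,0.75,0],[0,0,0],1],[[-0.98,0.75,0],[0,0,0],1],[[-0.98,0.75,0],[0,0,0],1],[[-0.98,0.75,0],[0,0,0],1]]'
```

```text
time: 1.15
ee_pos: [0.2959, 0.3361, 0.2311]
orientation: [2.449, 1.967, -0.0]
wrist_force: [1.1, -1.3, -0.1]
width: 0.0853
time: 2.15
ee_pos: [0.4, 0.1124, 0.2312]
orientation: [-2.449, -1.967, 0.0]
wrist_force: [0.7, 0.4, -0.1]
width: 0.0853
```

```bash
python3 -m crank '[[[-1,0.65,0],[0,0,0],1],[[-1,0.65,0],[0,0,0],1],[[-1,0.65,0],[0,0,0],1],[[-1,0.65,0],[0,0,0],1],[[-1,0.65,0],[0,0,0],1],[[-1,0.65,0],[0,0,0],1],[[-1,0.65,0],[0,0,0],1],[[-1,0.65,0],[0,0,0],1]]'
python3 -m crank '[[[-1,0.6,0],[0,0,0],1],[[-1,0.5,0],[0,0,0],1],[[-0.5,0.3,0],[0,0,0],1],[[0,0,0],[0,0,0],1]]'
python3 - <<'E'
from h import *
s=bot.read_state();p=s['ee_pos'];print(p,s['joints'])
cv2.imwrite("pics/w1.png",imaging.snapshot("wrist")[:,:,::-1])
R=Rn.from_rotvec(s['orientation']).as_matrix()
for tgt in [(.5045,-.180)]:
    d=np.array([*tgt,p[2]])-p; print((R.T@d/.025).round(3))
E
```

```text
time: 3.15
ee_pos: [0.4837, -0.1108, 0.2311]
orientation: [-2.449, -1.967, 0.0]
wrist_force: [-0.5, 0.3, 0.1]
width: 0.0855
time: 3.65
ee_pos: [0.5042, -0.1789, 0.2309]
orientation: [-2.45, -1.965, 0.0]
wrist_force: [-0.0, -0.4, -0.7]
width: 0.0853
[ 0.50422222 -0.17885896  0.23089117] [-4.84313265e-01  3.61104958e-01  1.49671650e+00  2.55886529e-04
  1.28453723e+00 -1.83663709e+00]
[-0.042  0.021 -0.   ]
```

View pics/w1.png

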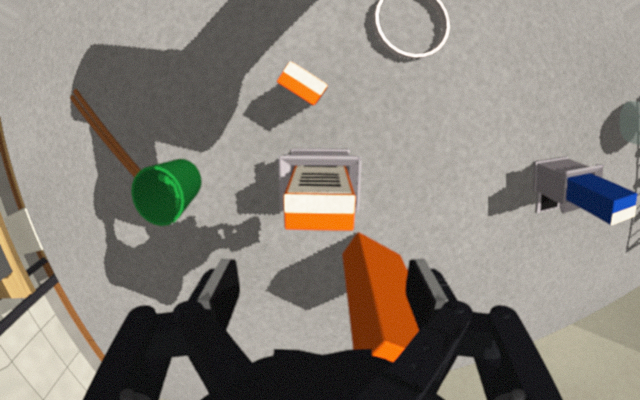

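```bash
cat >> h.py <<'E'
def wray(uv,z,pos,R):
    c=imaging.get_calibration("wrist");K=np.array(c['mtx']);T=np.array(c['tool_from_camera'])
    a=(np.array(uv)-K[:2,2])/K[0,0];r=np.linalg.norm(a)
    d=np.array([*(np.sin(r)*a/max(r,1e-9)),np.cos(r)]);d=R@T[:3,:3]@d;o=pos+R@T[:3,3]
    return o+d*(z-o[2])/d[2]
E
python3 - <<'E'
from h import *
s=bot.read_state();p=s['ee_pos'];R=Rn.from_rotvec(s['orientation']).as_matrix()
im=cv2.imread("pics/w1.png");hsv=cv2.cvtColor(im,cv2.COLOR_BGR2HSV)
roi=(slice(140,245),slice(260,375))
v=hsv[roi]
bright=((v[...,2]>170)&((v[...,1]>150)|(v[...,2]>215))).astype(np.uint8)
n,l,st,ce=cv2.connectedComponentsWithStats(bright);i=1+st[1:,4].argmax();print(st[i])
cn=max(cv2.findContours((l==i).astype(np.uint8),0,2)[0],key=cv2.contourArea)
r=cv2.minAreaRect(cn);b=cv2.boxPoints(r)+[260,140];print(b)
q=np.array([[285,194],[355,193],[354.5,229.5],[284.5,230]])
for B in (b,q):
    P=np.array([wray(u,.156,p,R)[:2] for u in B]);c=P.mean(0);print(P.round(4).tolist(),c)
    print('move units',(R.T@np.array([*(c-p[:2]),0])/.025).round(3))
Q=np.array([wray(u,.08,p,R) [:2] for u in [(279,156),(360,155)]]);print('near rim',Q)
cv2.imwrite("pics/w1c.png",cv2.resize(im[140:245,260:375],None,fx=5,fy=5,interpolation=cv2.INTER_CUBIC))
E
```

```text
[  24   45   72   46 2569]
[[284. 185.]
 [355. 185.]
 [355. 230.]
 [284. 230.]]
[[0.4771, -0.1999], [0.4883, -0.1491], [0.5239, -0.1556], [0.5121, -0.2092]] [ 0.50031672 -0.17842154]
move units [-0.045 -0.143  0.   ]
[[0.4839, -0.2009], [0.4943, -0.1502], [0.5233, -0.1559], [0.5121, -0.2088]] [ 0.50344327 -0.17893964]
move units [-0.038 -0.016 -0.   ]
near rim [[ 0.46707211 -0.21170806]
 [ 0.48301761 -0.13514443]]
```

View pics/w1c.png

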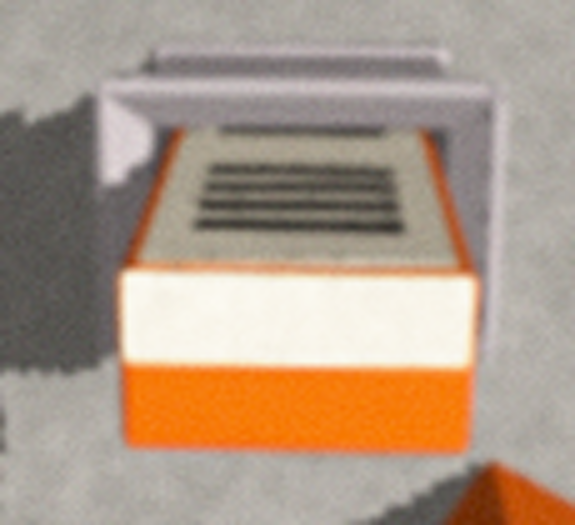

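The case is square to the gripper and within 1 mm of centre (cream top edge at wrist 285–355, 193). I'll descend to TCP z ≈ 0.108 and close.

```bash
python3 -m crank '[[[-0.03,0,0.8],[0,0,0],1],[[0,0,1],[0,0,0],1],[[0,0,1],[0,0,0],1],[[0,0,1],[0,0,0],1],[[0,0,0.7],[0,0,0],1],[[0,0,0.42],[0,0,0],1],[[0,0,0],[0,0,0],1],[[0,0,0],[0,0,0],-1]]'
python3 -m crank '[[[0,0,0],[0,0,0],-1],[[0,0,0],[0,0,0],-1],[[0,0,0],[0,0,0],-1],[[0,0,0],[0,0,0],-1],[[0,0,0],[0,0,0],-1]]'
```

```text
time: 4.7
ee_pos: [0.5045, -0.1792, 0.1091]
orientation: [2.448, 1.967, 0.001]
wrist_force: [0.0, 0.6, 0.2]
width: 0.0698
time: 5.32
ee_pos: [0.5047, -0.1798, 0.1093]
orientation: [2.448, 1.966, 0.001]
wrist_force: [0.3, -1.6, 6.2]
width: 0.0537
```

```bash
python3 -m crank '[[[0,0,-0.3],[0,0,0],-1],[[0,0,-0.6],[0,0,0],-1],[[0,0,-0.8],[0,0,0],-1],[[0,0,-0.8],[0,0,0],-1],[[0,0,-0.8],[0,0,0],-1],[[0,0,-0.8],[0,0,0],-1],[[0,0,-0.4],[0,0,0],-1],[[0,0,0],[0,0,0],-1]]'
python3 - <<'E'
from h import *
print(bot.read_state()['ee_pos'])
for n in("side","top"):cv2.imwrite(f"pics/{n}2.png",imaging.snapshot(n)[:,:,::-1])
a=cv2.imread("pics/side2.png")[30:190,220:420];b=cv2.imread("pics/top2.png")[130:290,340:540]
cv2.imwrite("pics/c2.png",cv2.resize(np.hstack([a,b]),None,fx=2,fy=2))
E
```

```text
time: 6.32
ee_pos: [0.5043, -0.1793, 0.2215]
orientation: [2.448, 1.967, 0.001]
wrist_force: [1.0, -0.5, -0.8]
width: 0.0537
[ 0.50430122 -0.1793171   0.22149156]
```

View pics/c2.png

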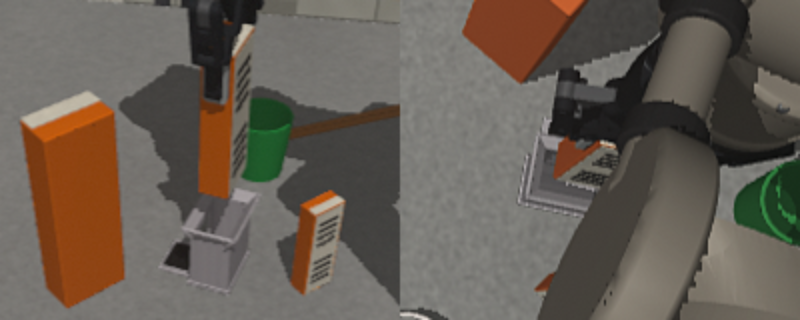

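The case is clear of the rim (bottom about 0.118). Now the half turn: +wz, 26.18 units.

```bash
python3 -m crank '[[[0,0,0],[0,0,0.5],-1],[[0,0,0],[0,0,1],-1],[[0,0,0],[0,0,1],-1],[[0,0,0],[0,0,1],-1],[[0,0,0],[0,0,1],-1],[[0,0,0],[0,0,1],-1],[[0,0,0],[0,0,1],-1],[[0,0,0],[0,0,1],-1]]'
python3 -m crank '[[[0,0,0],[0,0,1],-1],[[0,0,0],[0,0,1],-1],[[0,0,0],[0,0,1],-1],[[0,0,0],[0,0,1],-1],[[0,0,0],[0,0,1],-1],[[0,0,0],[0,0,1],-1],[[0,0,0],[0,0,1],-1],[[0,0,0],[0,0,1],-1]]'
python3 -m crank '[[[0,0,0],[0,0,1],-1],[[0,0,0],[0,0,1],-1],[[0,0,0],[0,0,1],-1],[[0,0,0],[0,0,1],-1],[[0,0,0],[0,0,1],-1],[[0,0,0],[0,0,1],-1],[[0,0,0],[0,0,1],-1],[[0,0,0],[0,0,1],-1]]'
python3 -m crank '[[[0,0,0],[0,0,1],-1],[[0,0,0],[0,0,1],-1],[[0,0,0],[0,0,0.68],-1],[[0,0,0],[0,0,0],-1],[[0,0,0],[0,0,0],-1]]'
python3 - <<'E'
from h import *
s=bot.read_state();print(s['joints'])
R=Rn.from_rotvec(s['orientation']).as_matrix();print(R.round(4))
for n in("side","top","wrist"):cv2.imwrite(f"pics/{n}3.png",imaging.snapshot(n)[:,:,::-1])
a=cv2.imread("pics/side3.png")[30:190,220:420];b=cv2.imread("pics/top3.png")[130:290,340:540]
cv2.imwrite("pics/c3.png",cv2.resize(np.hstack([a,b]),None,fx=2,fy=2))
E
```

```text
time: 7.42
ee_pos: [0.5036, -0.179, 0.2197]
orientation: [-3.061, -0.7, 0.002]
wrist_force: [-0.2, -0.2, -1.9]
width: 0.0532
time: 8.43
ee_pos: [0.5037, -0.179, 0.2197]
orientation: [-3.039, 0.793, 0.003]
wrist_force: [0.3, 0.1, -1.6]
width: 0.0537
time: 9.43
ee_pos: [0.5036, -0.179, 0.2197]
orientation: [2.33, -2.107, -0.003]
wrist_force: [0.3, -0.1, -1.1]
width: 0.0533
time: 10.05
ee_pos: [0.5039, -0.1791, 0.2203]
orientation: [1.969, -2.448, -0.002]
wrist_force: [-0.7, 0.4, -1.4]
width: 0.0535
[-4.84988978e-01  3.69509367e-01  1.51436593e+00  1.42424267e-04
  1.25871508e+00  1.30162107e+00]
[[-2.142e-01 -9.768e-01 -8.000e-04]
 [-9.768e-01  2.142e-01  6.000e-04]
 [-4.000e-04  9.000e-04 -1.000e+00]]
```

View pics/c3.png

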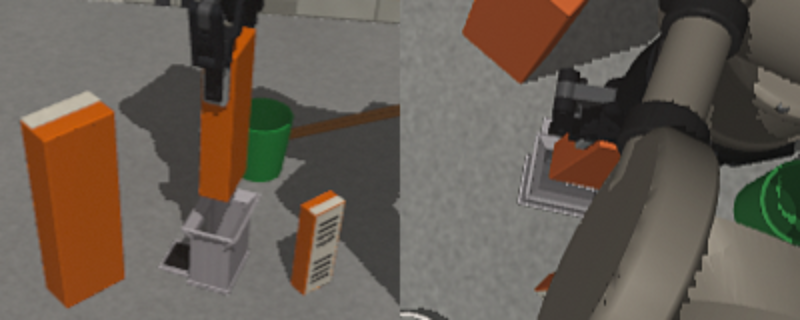

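View pics/wrist3.png

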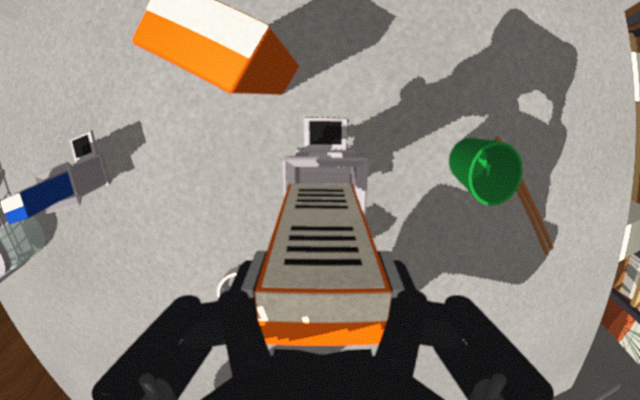

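Run:
```python
import cv2,numpy as np
a=cv2.imread("pics/side3.png")[115:185,290:360];b=cv2.imread("pics/wrist3.png")[105:215,270:380]
a=cv2.resize(a,(385,385),interpolation=cv2.INTER_CUBIC);b=cv2.resize(b,(396,396),interpolation=cv2.INTER_CUBIC)[:385]
cv2.imwrite("pics/c3b.png",np.hstack([a,b]))
```

```text
(no output)
```

View pics/c3b.png

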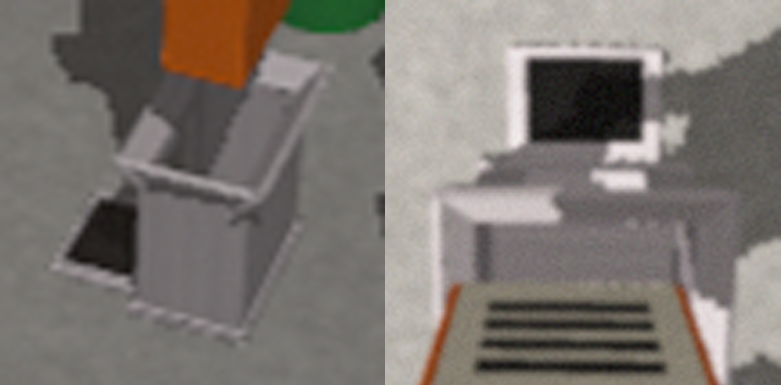

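Run:
```python
from h import *
s=bot.read_state();p=s['ee_pos'];R=Rn.from_rotvec(s['orientation']).as_matrix()
ps=lambda u,v:(290+(u+.5)/5.5-.5,115+(v+.5)/5.5-.5)
pw=lambda u,v:(270+(u-385+.5)/3.6-.5,105+(v+.5)/3.6-.5)
ux=np.array([.9763,-.2164]);uy=np.array([.2164,.9763]) # thickness, width
f=lambda P:(np.array([(P[:2]-p[:2])@ux,(P[:2]-p[:2])@uy])*1000).round(1)
print("in (thickness+away, width+left) mm rel. TCP")
L,M,F=[ray("side",ps(*q),.08) for q in [(117,160),(250,203),(330,65)]]
print('side rim',f(L),f(M),f(F),'centre',f((L+F)/2))
zb=.006+p[2]-.1093
print('side case bottom',[f(ray("side",ps(*q),zb)) for q in [(162,70),(247,88)]])
print('wrist rim far corners',[f(wray(pw(*q),.08,p,R)) for q in [(432,190),(740,190)]])
print('wrist case bottom',[f(wray(pw(*q),zb,p,R)) for q in [(455,285),(680,286)]])
```

```text
in (thickness+away, width+left) mm rel. TCP
side rim [26.5 36.3] [-24.8  41. ] [-28.  -42.4] centre [-0.7 -3. ]
side case bottom [array([13.5, 27.1]), array([-17. ,  25.8])]
wrist rim far corners [array([28.1, 37.7]), array([ 28.4, -42.1])]
wrist case bottom [array([13.2, 28.2]), array([ 13. , -23.4])]
```

Relative to the TCP the rim centre is about (-0.5, -2) mm (thickness, width). The case bottom is about (-1.7, 0). I'll correct by +1 mm in thickness and -2 mm in width (tool x +0.08, tool y -0.04), lower to just above the rim and look again.

```bash
python3 -m crank '[[[0.08,-0.04,0.4],[0,0,0],-1],[[0,0,0.5],[0,0,0],-1],[[0,0,0.3],[0,0,0],-1],[[0,0,0],[0,0,0],-1]]'
python3 - <<'E'
from h import *
print(bot.read_state()['ee_pos'])
for n in("side","wrist"):cv2.imwrite(f"pics/{n}4.png",imaging.snapshot(n)[:,:,::-1])
a=cv2.imread("pics/side4.png")[115:185,290:360];b=cv2.imread("pics/wrist4.png")[105:215,270:380]
a=cv2.resize(a,(385,385),interpolation=cv2.INTER_CUBIC);b=cv2.resize(b,(396,396),interpolation=cv2.INTER_CUBIC)[:385]
cv2.imwrite("pics/c4.png",np.hstack([a,b]))
E
```

```text
time: 10.7
ee_pos: [0.5042, -0.1812, 0.1898]
orientation: [1.967, -2.449, -0.003]
wrist_force: [-0.3, -0.4, -0.5]
width: 0.0535
[ 0.50421058 -0.18117367  0.18977824]
```

View pics/c4.png

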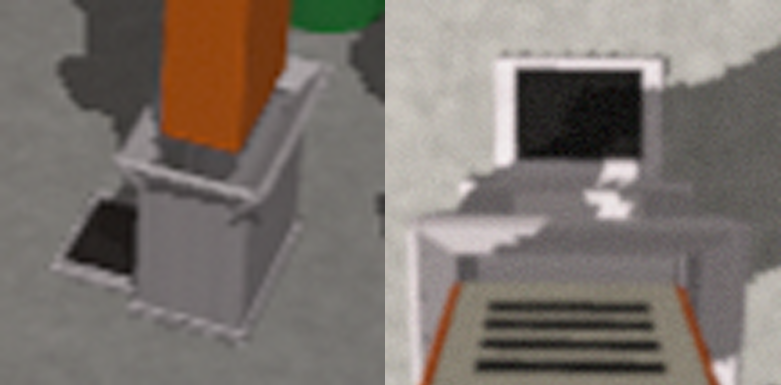

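Run:
```python
from h import *
s=bot.read_state();p=s['ee_pos'];R=Rn.from_rotvec(s['orientation']).as_matrix()
ps=lambda u,v:(290+(u+.5)/5.5-.5,115+(v+.5)/5.5-.5)
pw=lambda u,v:(270+(u-385+.5)/3.6-.5,105+(v+.5)/3.6-.5)
ux=np.array([.9763,-.2164]);uy=np.array([.2164,.9763])
f=lambda P:(np.array([(P[:2]-p[:2])@ux,(P[:2]-p[:2])@uy])*1000).round(1)
L,M,F=[ray("side",ps(*q),.08) for q in [(117,160),(250,203),(330,65)]]
print('side rim',f(L),f(M),f(F),'centre',f((L+F)/2))
zb=.006+p[2]-.1093
print('side case bottom',[f(ray("side",ps(*q),zb)) for q in [(161,138),(240,153)]])
print('wrist rim far',[f(wray(pw(*q),.08,p,R)) for q in [(410,217),(753,217)]])
print('wrist case bottom',[f(wray(pw(*q),zb,p,R)) for q in [(456,283),(682,285)]])
print('pad',[f(wray(pw(*q),.004,p,R)) for q in [(515,70),(642,70),(515,158),(642,158)]])
print('pad side/top t0',[f(ray("side",ps(*q),.004)) for q in [(62,262),(135,278)]])
# foot of sleeve edges in the side view
print('foot',[f(ray("side",ps(*q),.0)) for q in [(130,305),(243,340),(300,228)]])
im=cv2.imread("pics/top0.png")
print('top0 pad',[f(ray("top",(385+u/4.2,175+v/4.2),.004)) for u,v in [(125,66),(216,82)]])
```

```text
side rim [25.4 38.3] [-26.  43.] [-29.2 -40.3] centre [-1.9 -1. ]
side case bottom [array([12. , 29.8]), array([-16.7,  27.5])]
wrist rim far [array([27.7, 39.2]), array([ 27.8, -40.9])]
wrist case bottom [array([13.7, 28. ]), array([ 13.3, -23.9])]
pad [array([55.2, 18.3]), array([ 55.3, -19. ]), array([28.8, 18.5]), array([ 28.8, -19.3])]
pad side/top t0 [array([55.1, 19.2]), array([25.7, 17.5])]
foot [array([23.7, 28.2]), array([-22.7,  30.7]), array([-23.6, -36.6])]
top0 pad [array([57.6, 18.5]), array([ 58.4, -21.2])]
```

The remaining offset is about 1.5 mm in width, well inside the funnel. I'll nudge and lower in short steps, watching the force.

```bash
python3 -m crank '[[[0.05,-0.02,0.2],[0,0,0],-1],[[0,0,0.3],[0,0,0],-1],[[0,0,0.3],[0,0,0],-1],[[0,0,0],[0,0,0],-1]]'
python3 -m crank '[[[0,0,0.3],[0,0,0],-1],[[0,0,0.3],[0,0,0],-1],[[0,0,0.3],[0,0,0],-1],[[0,0,0],[0,0,0],-1]]'
```

```text
time: 11.3
ee_pos: [0.5044, -0.1825, 0.1699]
orientation: [1.967, -2.449, -0.003]
wrist_force: [-0.6, 1.4, -0.4]
width: 0.0533
time: 11.8
ee_pos: [0.5045, -0.1825, 0.1475]
orientation: [1.967, -2.449, -0.002]
wrist_force: [0.1, 0.4, -1.7]
width: 0.0536
```

```bash
python3 -m crank '[[[0,0,0.3],[0,0,0],-1],[[0,0,0.4],[0,0,0],-1],[[0,0,0.4],[0,0,0],-1],[[0,0,0.2],[0,0,0],-1],[[0,0,0],[0,0,0],-1]]'
python3 -m crank '[[[0,0,0.08],[0,0,0],-1],[[0,0,0.06],[0,0,0],-1],[[0,0,0],[0,0,0],-1]]'
```

```text
time: 12.42
ee_pos: [0.5047, -0.1826, 0.1153]
orientation: [1.967, -2.449, -0.001]
wrist_force: [-0.0, 0.2, -1.0]
width: 0.0533
time: 12.8
ee_pos: [0.5049, -0.1828, 0.1123]
orientation: [-1.967, 2.449, -0.0]
wrist_force: [-0.1, -0.1, -1.9]
width: 0.0532
```

```bash
python3 -m crank '[[[0,0,0.06],[0,0,0],-1],[[0,0,0],[0,0,0],-1]]'
python3 -m crank '[[[0,0,0.05],[0,0,0],-1],[[0,0,0],[0,0,0],-1]]'
python3 -m crank '[[[0,0,0.04],[0,0,0],-1],[[0,0,0],[0,0,0],-1]]'
```

```text
time: 13.05
ee_pos: [0.5048, -0.1827, 0.1107]
orientation: [-1.967, 2.449, 0.0]
wrist_force: [0.1, 0.6, -2.0]
width: 0.0538
time: 13.3
ee_pos: [0.5049, -0.1827, 0.1095]
orientation: [-1.967, 2.449, 0.0]
wrist_force: [0.2, 0.6, -1.3]
width: 0.0536
time: 13.55
ee_pos: [0.5051, -0.1828, 0.1093]
orientation: [-1.967, 2.449, -0.001]
wrist_force: [-1.4, 1.7, 4.4]
width: 0.0537
```

Contact at z = 0.1093, exactly the height at which it was gripped, so the case is on the floor. Release, check, then retreat.

```bash
python3 -m crank '[[[0,0,0],[0,0,0],0.4],[[0,0,0],[0,0,0],0.6],[[0,0,0],[0,0,0],1],[[0,0,0],[0,0,0],1],[[0,0,0],[0,0,0],1],[[0,0,0],[0,0,0],1]]'
python3 -m crank '[[[0,0,-0.4],[0,0,0],1],[[0,0,-0.8],[0,0,0],1],[[0,0,-1],[0,0,0],1],[[0,0,-1],[0,0,0],1],[[0,0,-1],[0,0,0],1],[[0,0,-1],[0,0,0],1],[[0,0,-0.5],[0,0,0],1],[[0,0,0],[0,0,0],1]]'
python3 - <<'E'
from h import *
for n in("side","wrist"):cv2.imwrite(f"pics/{n}5.png",imaging.snapshot(n)[:,:,::-1])
a=cv2.imread("pics/side5.png")[85:185,290:390];b=cv2.imread("pics/wrist5.png")[105:255,250:400]
cv2.imwrite("pics/c5.png",np.hstack([cv2.resize(x,(400,400),interpolation=cv2.INTER_CUBIC) for x in(a,b)]))
E
```

```text
time: 14.3
ee_pos: [0.5049, -0.1827, 0.1085]
orientation: [-1.967, 2.449, 0.0]
wrist_force: [0.6, 0.6, 0.1]
width: 0.0853
time: 15.3
ee_pos: [0.5051, -0.1828, 0.2518]
orientation: [-1.967, 2.449, -0.002]
wrist_force: [-0.3, -0.1, -0.7]
width: 0.0853
```

View pics/c5.png

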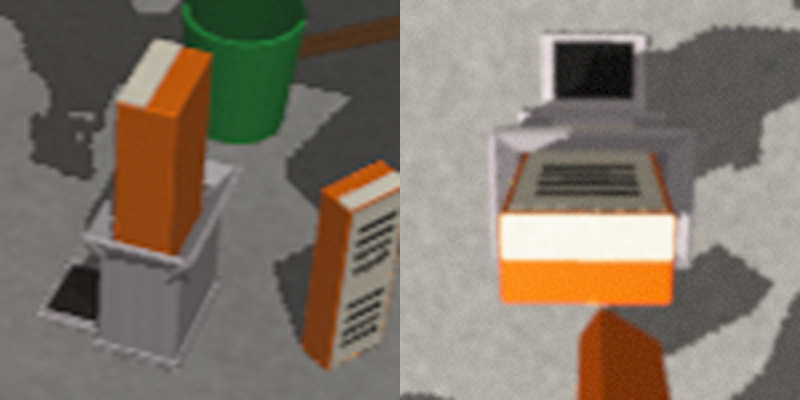

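The cream face is now on the tongue side (cream top strip toward the black pad). The case's top-left corner in the side view, (319.5, 110.5), is essentially the same pixel as at the start (319.6, 110.6), so it is fully home. The gripper is open and clear, so I'll hand in.

Run:
```python
from station import workorder
print(workorder.finish_job())
```

```text
the job is handed in; nothing more can be done
None
```

The orange cutlery case is back in its sleeve, turned half round and fully home, with the cream vented face on the window and drip-tongue side. I gripped the middle-sized case across its width, lifted it clear of the rim, turned it 180°, lowered it slowly until it touched the floor, then released it and backed off. The job was handed in at about 15.4 s; finishing it gives no verdict.

**Last checks:**
- **Seating:** the case touched down at a tool height of 0.1093 m, the same height at which it was first gripped. Its top corner sits at essentially the same side-view pixel as at the start.
- **Facing:** the last side and wrist pictures show the cream edge toward the black pad.
- **Forces:** the highest reading at the end of any move was about 6 N, when the jaws first closed; on touchdown it was 4.4 N.
- **Disagreement:** before lowering, the wrist and side views differed by 1–2 mm on how far the case was off-centre across its width. I corrected by about 3 mm in total, and it went in without any sideways contact showing in the force readings.
- **Blue case:** I never went near it, but I did not measure it again at the end.

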